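# Set the glaze dispenser to dose 7 and stand the measuring tube under its spout

### The arm

A 6-joint arm with a two-finger parallel gripper is mounted at the origin on the work surface. World frame = base frame: x ahead of the robot, y to its left, z up, the work surface at z = 0. Lengths are in m, angles in rad, forces in N, time in s.
With the tool pointing down it reaches from about 0.4 to 0.825 m from the base axis. Payload 7 kg.
Tool frame: the origin (TCP) lies at the centre of the arm's flange, where the gripper is bolted on; the fingertips stand 178 mm ahead of it and the grasp point (between the pads) lies 159 mm ahead of it; z points along the fingers, y is the direction in which the jaws open and shut (so a half turn about z gives the same grasp; the last joint's range is limited). The gripper opens to 88 mm and grips with 3 to 60 N. Pads are 19 mm wide; open, the fingers measure 130 mm over their backs; the gripper's body (78 mm by 193 mm) begins 47 mm behind the grasp point.
Start: joints at [0.288, 0.359, 0.012, 0, -1.224, -0.288], TCP at [0.675, -0, 0.405] pointing down, gripper open.
Joint ranges: [-3.07, 3.07], [-1.43, 2.12], [-1.02, 1.25], [-3.03, 1.67], [-3.05, -0], [-3.03, 3.03]. Speed limits (rad/s): [2.39, 2.39, 3.01, 3.14, 3.14, 3.14].

### API

Orientations are given as [roll, pitch, yaw] about the fixed x, y, z axes, in that order (R = Rz(yaw) Ry(pitch) Rx(roll)).
In Python, from station import * gives the robot as it stands.
- The arm moves only by the tool send_rows, never from a script. Its argument "motion" is a list of rows, each an object with "offset": the shift along the tool's x, y, z in cm, a list of three; "turn": the turn about the tool's z in degrees. In form: [{"offset": [x, y, z], "turn": turn}, ...]. A call has 1 to 8 rows; each row is the pose to reach, as a shift and turn from the pose commanded when the call began, along the tool's axes at that moment; what a row does not reach only later rows make up. A row lasts 1/10 s, in which the tool goes at most 50 mm and 8.59 degrees, less where a joint would pass 70% of its speed; a pose out of reach is approached as far as the arm can. A call with a gripper value outside its range is refused whole. "hand" is the opening, from -1 (shut) to 1 (fully open), set as the call begins (left out, the last holds). The fingers move at their own pace and stop on an object; "squeeze" is the grip in N (left out, the last holds). Time passes only in rows, so rows that repeat a pose let the fingers close. It gives the time, the measured TCP pose, the force and the opening at its end, in the units of the state.
- get_state(): the state, without advancing time (a new reading comes with each control period).
- grab_frame(name): name is "scene" or "side" or "wrist"; returns a dict with "frame" (400x640x3 uint8, blue, green, red), "range_z" (400x640 float32, m along the optical axis (not along the pixel's ray), 0 where there is no reading), "vertical_fov" (degrees; the focal length in pixels is half the picture's height over the tangent of half this angle, whatever the lens; pixels are square), "cx", "cy" (the principal point, pixels), "k1" (the pictures are not rectified: a ray, as slopes to the right and down, at radius r is drawn at 1 + k1 r^2 times it, then the intrinsics apply), "cam_to_world" (4x4, takes a point from camera to world coordinates). Camera axes: x right, y up, looking along -z (the intrinsics and any distortion apply to the point x, -y, -z); pixel columns grow to the right and rows downward; lengths in m; the calibration is good to about 2 mm. A picture is of the moment at which its call begins.
- job_done(): hands the job in, once; it reports no verdict.
The state is a dict: "t": time; "q": joint angles; "qd": joint speeds; "joint_efforts": joint torques, N m; "eef_pos": TCP position; "ee_rot": TCP orientation; "force": force on the tool from outside, world axes, zero at the start; "moment": the same for the moment, N m; "width": finger opening in m.
Only numpy, scipy, OpenCV 4.12 (cv2) and the standard library are available. Lean on these libraries where they do the work, as an engineer would, in place of code of your own. Each camera call takes 0.05 s, during which the arm holds its last target. There are 200 camera calls.

### The job

Get the glaze dispenser ready for one measured dose: first turn its dose sleeve, click by click, to 7 on the scale so that it rests in that click and let go; then stand the empty aluminium measuring tube upright in the holder ring under the spout, right down on the holder's floor, and leave it there. Do not knock over or push aside the cup and the two paint bottles standing about.

Things in the scene. Friction and masses are not known exactly. Their poses are not given: they have to be found in the camera images.
- dose_sleeve (a joint): Turn of the dose sleeve, rad, growing clockwise as seen looking down on its end. 11 click rests 0 to 10, 30 degrees apart: value = number x 0.5236 (7 reads 3.665); end stops at 0 and 10. It starts between 0.5 and 3.5, as a rule in rest 1, 2 or 3. One click takes up to about 0.2 N m; let go between two rests it springs to the nearer one and stays. The sleeve turns like a knob.
- sleeve_top (a point): Fixed point on the sleeve's axis in its top end face. z: out of the face along the axis, leaning 30 degrees from vertical to the robot's side; x: to tick 5, up the slope. The sleeve is round, ribbed, dark grey: down the axis 38 mm of grip 40 mm in diameter, then an 8 mm skirt 47 mm wide, then (46 mm down) the scale disc, 76 mm wide. Above the disc nothing else within 70 mm of the axis.
- pointer (a point): Black nub on the sleeve's skirt, 26 mm from the axis, that points at the set number; it turns with the sleeve. A white line on the sleeve's end face points the same way.
- tick_zero (a point): Outer end of tick 0, 37 mm from the axis on the fixed aluminium scale disc. 11 black ticks without figures, 30 degrees apart, clockwise from 0 to 10; those at 0, 5 and 10 are long, the others short. 5 is at the disc's highest point, farthest from the robot; a 60 degree gap between 10 and 0 faces the robot, with a round dot beside the 0 tick.
- holder_floor (a point): Centre of the floor in the holder ring, a steel ring fixed on the dispenser's base: bore 38 mm, outside 54 mm, 18 mm high above this floor, which is 12 mm above the table. z up, x away from the robot to the spout, y away from the barrel, which stands with its sleeve 130 mm off in -y. Bring the 75 mm tube in low from -x, beneath the spout, with the gripper leaning back to -x.
- spout (a point): Mouth of the spout, a 10 mm steel pipe over the far side of the holder ring (12 mm beyond its axis); its lowest edge is about 112 mm above the holder's floor. From the mouth the pipe runs level, its axis 125 mm above the floor, away from the robot for 36 mm, then sideways to the barrel.
- dispenser: The dispenser, fixed to the table. Origin on the table; x away from the robot, y to the holder (130 mm), z up. Grey base plate 12 mm thick, x -55 to 145 mm, y -65 to 185 mm; leaning white barrel 40 mm thick in the plane y = 0; glaze jar 60 mm wide, 115 mm above the plate's underside, at x 105, y 77 mm.
- tube: Measuring tube of aluminium, a plain straight open cup: 34 mm outside diameter, 75 mm tall, 3 mm wall, 40 to 90 g, standing mouth up on the table at the start, at least 55 mm clear of other loose things. Origin: centre of its underside; z along the tube to its mouth.
- cup: Bystander: white bisque cup, 80 mm across, 75 mm tall. Origin under its centre.
- bottle_a: Bystander: paint bottle with white cap, 54 mm diameter, 115 mm tall. Origin under its centre.
- bottle_b: Bystander: paint bottle with white cap, 58 mm diameter, 125 mm tall. Origin under its centre.

How it is judged:
On the way, in this order (a step that is already met when the one before it is completed fails the run):
1. the sleeve rests in click 7, let go (value of joint dose_sleeve between 3.535 and 3.795 rad and contact force between the fingers and dispenser below 0.3 N), for 0.2 s.
2. the tube stands upright on the floor of the holder ring (horizontal distance between tube and holder_floor below 0.006 m and z of tube in the frame of holder_floor below 0.004 m and angle between tube's own z axis and vertical below 0.12 rad), for 0.2 s.
At the end, for the whole second after the job is handed in: The sleeve rests in click 7 (3.665 rad, within 0.13 rad), and the tube stands still in the holder ring: its underside within 6 mm of the centre of the holder's floor and within 4 mm of its height, mouth up, no more than 0.12 rad from upright (all of step 2 and value of joint dose_sleeve between 3.535 and 3.795 rad and z of tube in the frame of holder_floor above -0.004 m and linear speed of tube below 0.02 m/s); the robot touches nothing.
It fails at once if the cup was pushed aside or knocked over (30 mm, 0.4 rad) (distance of cup from where it was at the start of the episode above 0.03 m or angle between cup's own z axis and vertical above 0.4 rad).
It fails at once if a paint bottle was pushed aside or knocked over (30 mm, 0.4 rad) (distance of any of bottle_a, bottle_b from where it was at the start of the episode above 0.03 m or angle between any of bottle_a, bottle_b's own z axis and vertical above 0.4 rad).
It also fails if it takes over 72 s, if anything falls off the work surface, if the arm or the gripper's body presses on something with over 40 N, if the wrist force passes 120 N, or if a joint passes its speed limit or range.

## Working session

There is one attempt and no reset: what is moved stays moved. The work goes in short steps, Python scripts to look and compute and a tool call to move; the robot and the scene stay as the last step left them, time stands still between calls to the robot, and variables do not carry over. Pictures are saved under pics/ and viewed, about 8 in all and at most 12, crops included, and the job is handed in when it is done.

Besides the shell and the picture viewer there is one more tool, called after "Call:" as name([rows], argument=value, ...), one row to a line, values as JSON. send_rows: Moves the arm, as the interface text tells. Its arguments: {"type":"object","properties":{"motion":{"type":"array"},"hand":{"type":"number"},"squeeze":{"type":"number"}},"required":["motion"]}

```bash
mkdir -p pics; cat > h.py <<'E'
import numpy as np, cv2
from station import *
def K(f):
    fl=200/np.tan(np.radians(f["vertical_fov"])/2)
    return np.array([[fl,0,f["cx"]],[0,fl,f["cy"]],[0,0,1.]])
def norm(f,uv):
    # invert r_d=r(1+k1 r^2)
    k=K(f); d=(np.atleast_2d(uv).astype(float)-[k[0,2],k[1,2]])/k[0,0]; s=d.copy()
    for _ in range(30): s=d/(1+f["k1"]*(s**2).sum(1,keepdims=True))
    return s
def pts(f,uv,z=None):
    s=norm(f,uv); uv=np.atleast_2d(uv).astype(int)
    if z is None: z=f["range_z"][uv[:,1],uv[:,0]]
    c=np.c_[s[:,0],-s[:,1],-np.ones(len(s))]*np.reshape(z,(-1,1))
    T=np.array(f["cam_to_world"]); return c@T[:3,:3].T+T[:3,3]
def rayplane(f,uv,p0,n):
    T=np.array(f["cam_to_world"]); o=T[:3,3]; d=pts(f,uv,1.)-o
    return o+d*(((p0-o)@n)/(d@n))[:,None]
def cloud(f):
    v,u=np.mgrid[0:400,0:640]; return pts(f,np.c_[u.ravel(),v.ravel()]).reshape(400,640,3)
def proj(f,P):
    T=np.linalg.inv(np.array(f["cam_to_world"])); c=np.atleast_2d(P)@T[:3,:3].T+T[:3,3]
    s=np.c_[c[:,0],-c[:,1]]/-c[:,2:]; s=s*(1+f["k1"]*(s**2).sum(1,keepdims=True)); k=K(f)
    return s*k[0,0]+[k[0,2],k[1,2]]
E
python3 - <<'E'
from h import *
import pickle
print(get_state())
F={n:grab_frame(n) for n in("scene","side","wrist")}
pickle.dump(F,open("F0.pkl","wb"))
for n,f in F.items():
    print(n,np.array(f["cam_to_world"]).round(3).tolist(),f["vertical_fov"],f["k1"],f["cx"],f["cy"])
    cv2.imwrite(f"pics/{n}0.png",f["frame"])
E
```

```text
{'t': 0.0, 'q': array([ 2.88102815e-01,  3.59414268e-01,  1.10485384e-02, -3.53186024e-04,
       -1.22411505e+00, -2.88119128e-01]), 'qd': array([-0.00024771, -0.00010038,  0.00090677, -0.00116207, -0.00166712,
       -0.00072938]), 'joint_efforts': array([-8.00930356e-04, -5.82726967e+01,  2.93058443e+01,  6.99745238e+00,
        6.93249181e-03, -2.06530804e-04]), 'eef_pos': array([6.74802875e-01, 7.25217080e-07, 4.03699691e-01]), 'ee_rot': array([ 3.13988329e+00, -1.60353343e-04, -1.57093279e+00]), 'force': array([ 0.35193521, -0.08451157,  0.46373398]), 'moment': array([ 0.01184345,  0.01495272, -0.01355049]), 'width': 0.08777443132891102}
scene [[-0.471, -0.729, 0.497, 1.133], [0.882, -0.399, 0.25, 0.227], [0.016, 0.556, 0.831, 1.095], [0.0, 0.0, 0.0, 1.0]] 46.956878802185905 0.04174834881036239 320.24098953608393 200.35525910867452
side [[0.974, 0.164, -0.159, 0.419], [-0.228, 0.658, -0.717, -0.753], [-0.013, 0.735, 0.678, 0.816], [0.0, 0.0, 0.0, 1.0]] 56.09125414666671 -0.08085124191335785 316.1096369394403 204.74143012945225
wrist [[-1.0, -0.001, 0.001, 0.676], [0.0, -0.959, -0.282, -0.077], [0.001, -0.282, 0.959, 0.383], [0.0, 0.0, 0.0, 1.0]] 62.14230592360206 -0.044117581826561274 315.29527706003597 201.6338891109718
```

View pics/scene0.png

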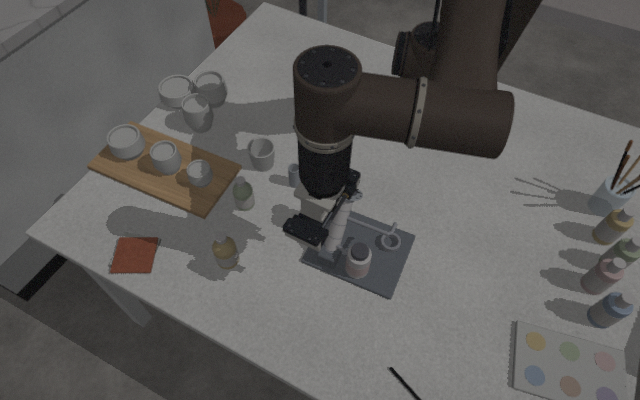

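View pics/wrist0.png

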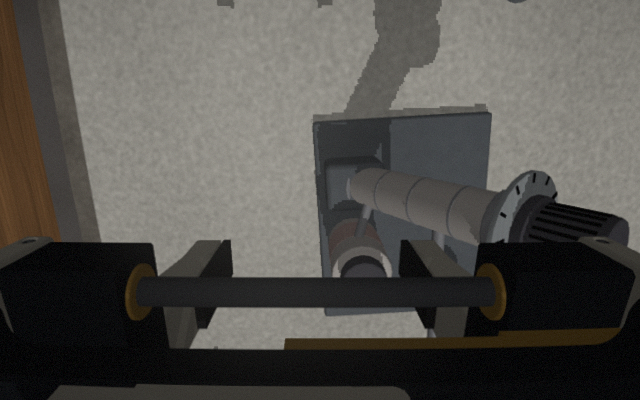

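View side.

Scene: the holder ring is at (389,240), the jar at (357,260), the tube probably at (295,175), the cup at (261,153), and the bottles at (244,193) and (226,252). Wrist: the sleeve is at (575,225) and the disc at (530,205), both partly hidden.

View pics/side0.png

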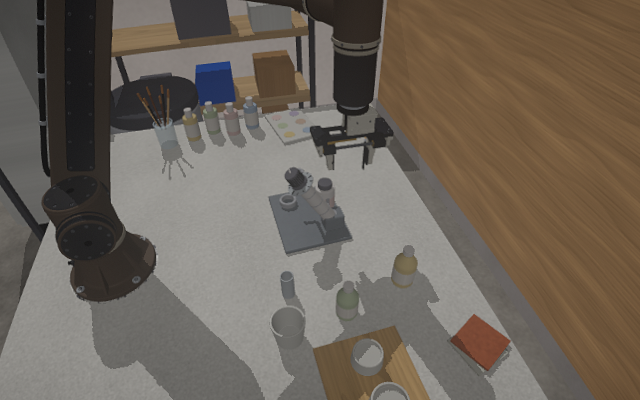

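The side view shows the sleeve at (295,178), the holder ring at (289,200), the tube at (288,285), the cup at (288,328), and the bottles at (347,300) and (404,268). Next I'll measure these from the range data.

```bash
python3 - <<'E'
from h import *
import pickle
F=pickle.load(open("F0.pkl","rb"))
f=F["side"]; C=cloud(f); v,u=np.mgrid[0:400,0:640]
ok=f["range_z"]>0
# plate
for n,box in(("side",(255,360,180,260)),("scene",(290,430,180,305)),("wrist",(300,520,90,320))):
    g=F[n]; c=cloud(g); m=(np.abs(c[...,2]-.012)<.005)&(g["range_z"]>0)&(u>box[0])&(u<box[1])&(v>box[2])&(v<box[3])
    hsv=cv2.cvtColor(g["frame"],cv2.COLOR_BGR2HSV); m&=(hsv[...,2]<120)
    m=cv2.morphologyEx(m.astype(np.uint8),cv2.MORPH_OPEN,np.ones((3,3)))>0
    r=cv2.minAreaRect((c[m][:,:2]*1000).astype(np.float32)); print(n,m.sum(),r,cv2.boxPoints(r).round(1).tolist())
# objects: side view clusters z>20mm
m=((C[...,2]>.02)&(C[...,2]<.3)&ok&(C[...,0]>.3)&(C[...,0]<1.0)&(C[...,1]>-.45)&(C[...,1]<.3)).astype(np.uint8)
n,l,s,cen=cv2.connectedComponentsWithStats(m)
for i in range(1,n):
    if s[i,4]>60:
        P=C[l==i]; top=P[:,2].max(); T=P[P[:,2]>top-.006]
        (cx,cy),r=cv2.minEnclosingCircle((T[:,:2]*1000).astype(np.float32))
        print(s[i],"ztop %.3f"%top,"topcircle",round(cx),round(cy),round(r,1),"x",P[:,0].min().round(3),P[:,0].max().round(3),"y",P[:,1].min().round(3),P[:,1].max().round(3))
print("depth noise table", np.std(C[240:260,160:200,2]),np.mean(C[240:260,160:200,2]))
E
```

```text
side 2434 ((570.548583984375, 58.91960906982422), (197.17709350585938, 251.410400390625), 3.2692716121673584) [[465.0, 178.8000030517578], [479.29998779296875, -72.19999694824219], [676.0999755859375, -61.0], [661.7999877929688, 190.0]]
scene 3327 ((569.3179931640625, 62.001747131347656), (202.044677734375, 248.87322998046875), 3.2456185817718506) [[461.3999938964844, 180.5], [475.5, -68.0], [677.2000122070312, -56.5], [663.0999755859375, 192.0]]
wrist 13785 ((571.514892578125, 59.66563415527344), (199.29385375976562, 249.9785614013672), 3.5604612827301025) [[464.29998779296875, 178.1999969482422], [479.79998779296875, -71.30000305175781], [678.7000122070312, -58.900001525878906], [663.2000122070312, 190.60000610351562]]
[364 145  25  20 199] ztop 0.300 topcircle 741 -34 19.9 x 0.717 0.761 y -0.041 0.013
[324 152  13  18 140] ztop 0.300 topcircle 613 -37 15.1 x 0.598 0.632 y -0.04 0.013
[ 280  167   65   63 1941] ztop 0.241 topcircle 527 -3 17.7 x 0.497 0.665 y -0.039 0.154
[392 245  26  40 747] ztop 0.128 topcircle 761 -229 13.5 x 0.731 0.789 y -0.259 -0.205
[280 271  15  24 297] ztop 0.078 topcircle 464 -199 16.9 x 0.447 0.481 y -0.217 -0.182
[335 281  24  37 655] ztop 0.118 topcircle 591 -286 13.2 x 0.563 0.617 y -0.313 -0.264
[270 306  36  41 938] ztop 0.079 topcircle 445 -320 40.2 x 0.406 0.485 y -0.359 -0.28
[350 339  34  33 740] ztop 0.077 topcircle 593 -429 32.8 x 0.558 0.625 y -0.45 -0.398
depth noise table 0.0575983608333067 0.00341613711124598
```

```bash
cat > m.py <<'E'
from h import *
from scipy.optimize import least_squares
yaw=np.radians(3.35); cy,sy=np.cos(yaw),np.sin(yaw); Rd=np.array([[cy,-sy,0],[sy,cy,0],[0,0,1]]); O=np.array([.5285,-.0025,0])
a=Rd@[-.5,0,3**.5/2]; e=Rd@[3**.5/2,0,.5]; yd=Rd@[0,1,0]
def measure(f,n):
    c=cloud(f); m=(f["range_z"]>0); P=c[m]; col=f["frame"][m].max(1); D=(P-O)@Rd
    q=P[(D[:,2]>.028)&(D[:,2]<.034)&(abs(D[:,0])<.08)&(abs(D[:,1]-.13)<.04)]
    if len(q)>10:
        (x,y),r=cv2.minEnclosingCircle((q[:,:2]*1000).astype(np.float32)); print(n,"ring",len(q),x,y,r,"local",((np.array([x,y,0])/1000-O)@Rd).round(4))
    # sleeve: dark points high
    s=(D[:,2]>.17)&(D[:,2]<.25)&(abs(D[:,1])<.05)&(abs(D[:,0])<.1); S=P[s]; A=(S-O)@a; X=(S-O)@e; Y=(S-O)@yd
    print(n,"sleeve n",s.sum(),"axial pct",np.percentile(A,[50,90,97,99,100]).round(4) if s.sum() else "")
    h=np.percentile(A,99); k=(A>h-.034)&(A<h-.004)&(col[s]<110)
    if k.sum()>20:
        r=least_squares(lambda p:np.hypot(X[k]-p[0],Y[k]-p[1])-.02,[np.median(X[k]),0],loss="soft_l1",f_scale=.002)
        print(n,"grip",k.sum(),"e,y offs",r.x.round(4),"rms",np.sqrt(np.mean(r.fun**2)).round(4)); t=A>h-.002
        print("   face n",t.sum(),"h",np.median(A[t]).round(4),"TOP world",(O+a*np.median(A[t])+e*r.x[0]+yd*r.x[1]).round(4))
E
python3 - <<'E'
from m import *
import pickle
F=pickle.load(open("F0.pkl","rb"))
for n in F: measure(F[n],n)
E
```

```text
scene ring 110 519.8197631835938 130.28309631347656 27.478300094604492 local [-0.0009  0.1331  0.    ]
scene sleeve n 187 axial pct [0.1602 0.1661 0.1705 0.1774 0.1968]
scene grip 116 e,y offs [0.1087 0.0099] rms 0.0175
   face n 2 h 0.1943 TOP world [0.5249 0.0072 0.2226]
side ring 69 521.4351806640625 126.03302001953125 27.723186492919922 local [0.0005 0.1287 0.    ]
side sleeve n 659 axial pct [0.1662 0.2054 0.2065 0.2072 0.2082]
side grip 154 e,y offs [0.1084 0.0008] rms 0.0014
   face n 74 h 0.206 TOP world [ 0.5194 -0.0022  0.2326]
wrist sleeve n 8215 axial pct [0.1624 0.1972 0.2047 0.205  0.2055]
wrist grip 2303 e,y offs [ 0.1077 -0.0002] rms 0.0058
   face n 466 h 0.2048 TOP world [ 0.5194 -0.0033  0.2312]
```

Call:
send_rows([
  {"offset":[0,0,0],"turn":8.5},
  {"offset":[0,2,0],"turn":17},
  {"offset":[0,5,0],"turn":25.5},
  {"offset":[0,8,0],"turn":34},
  {"offset":[0,11,0],"turn":42.5},
  {"offset":[0,14,0],"turn":51},
  {"offset":[0,15,0],"turn":59},
  {"offset":[0,15,0],"turn":67},
])

```text
t: 0.95
eef_pos: [0.5233, -0.0002, 0.4052]
ee_rot: [3.141, 0.001, -2.746]
force: [-0.2, 0.2, -0.0]
width: 0.0876
```

Call:
send_rows([
  {"offset":[0,0,-3],"turn":6},
  {"offset":[1.5,0,-5],"turn":13},
  {"offset":[3,0,-6],"turn":19.5},
  {"offset":[3,0,-6],"turn":19.5},
])

```text
t: 1.35
eef_pos: [0.4964, -0.0123, 0.4665]
ee_rot: [3.141, 0.003, -3.083]
force: [0.8, -0.6, -0.0]
width: 0.0878
```

```bash
python3 - <<'E'
from m import *
import pickle
print(get_state()["eef_pos"],get_state()["ee_rot"])
f=grab_frame("wrist"); s=grab_frame("side"); pickle.dump((f,s),open("F1.pkl","wb"))
measure(f,"wrist"); measure(s,"side")
cv2.imwrite("pics/w1.png",f["frame"])
E
```

```text
[ 0.4963697  -0.01226254  0.46653425] [ 3.14076936e+00  3.03024152e-03 -3.08334191e+00]
wrist ring 487 550.2926635742188 115.38446044921875 56.889801025390625 local [0.0286 0.1164 0.    ]
wrist sleeve n 4960 axial pct [0.1885 0.2055 0.206  0.2064 0.2074]
wrist grip 69 e,y offs [ 0.1075 -0.0002] rms 0.0004
   face n 1878 h 0.2052 TOP world [ 0.5191 -0.0032  0.2314]
side ring 64 522.6071166992188 125.4922103881836 26.582988739013672 local [0.0016 0.1281 0.    ]
side sleeve n 602 axial pct [0.1666 0.2053 0.2065 0.2071 0.2081]
side grip 152 e,y offs [0.1085 0.0011] rms 0.0011
   face n 67 h 0.206 TOP world [ 0.5194 -0.0019  0.2327]
```

View pics/w1.png

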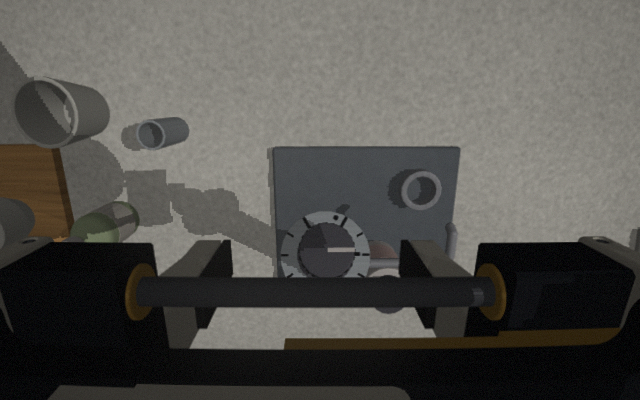

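The wrist view shows the end face at (325,250). Its white line runs right from (328,249) to (355,249), the dot is at (336,217) and the holder ring is at (421,190). The line points to about 90° clockwise from the robot side, which is value 2. I'll check that numerically.

```bash
cat >> m.py <<'E'
TOP=np.array([.5192,-.0027,.2318])
def value(f):
    c=cloud(f)-TOP; m=(abs(c@a)<.006)&(np.linalg.norm(c-np.multiply.outer(c@a,a),axis=2)<.019)&(f["frame"].max(2)>120)&(f["range_z"]>0)
    v,u=np.nonzero(m); P=rayplane(f,np.c_[u,v],TOP,a)-TOP; X,Y=P@e,P@yd
    # clockwise seen from outside, x axis = tick 5; y(disp) at left turn => cw from tick5 toward -y
    if len(u)<5: print("line not seen"); return
    i=np.hypot(X,Y)>.004; ang=np.arctan2(-Y[i].mean(),X[i].mean())
    print("line px",i.sum(),"mean",X[i].mean().round(4),Y[i].mean().round(4),"value",round(5+np.degrees(ang)/30,3))
E
python3 - <<'E'
from m import *
import pickle
f,s=pickle.load(open("F1.pkl","rb")); value(f)
# grasp: tool must be over axis point at depth d
st=get_state(); 
G=TOP-.011*a; print("grasp pt",G.round(4)); 
from scipy.spatial.transform import Rotation as R
Rt=R.from_euler("xyz",st["ee_rot"]).as_matrix()
tcp=G-Rt[:,2]*.159; print("offset cm",(Rt.T@(tcp-st["eef_pos"])*100).round(2), Rt.round(3).tolist())
E
```

```text
line px 83 mean -0.0003 0.0113 value 1.957
grasp pt [ 0.5247 -0.0024  0.2223]
offset cm [-2.79  0.75  8.34] [[-0.998, -0.063, 0.001], [-0.063, 0.998, 0.0], [-0.001, 0.0, -1.0]]
```

Call:
send_rows([
  {"offset":[-1.4,0.4,2.5],"turn":-7},
  {"offset":[-2.8,0.75,5.5],"turn":-14},
  {"offset":[-2.8,0.75,8.3],"turn":-20},
  {"offset":[-2.8,0.75,8.3],"turn":-20},
  {"offset":[-2.8,0.75,8.3],"turn":-20},
], hand=0.36, squeeze=25)

```text
t: 1.95
eef_pos: [0.5252, -0.0025, 0.3813]
ee_rot: [-3.141, -0.002, -2.733]
force: [-0.0, -0.2, 0.1]
width: 0.0606
```

Call:
send_rows([
  {"offset":[0,0,0],"turn":0},
  {"offset":[0,0,0],"turn":0},
  {"offset":[0,0,0],"turn":0},
  {"offset":[0,0,0],"turn":0},
  {"offset":[0,0,0],"turn":0},
], hand=-1)

```text
t: 2.45
eef_pos: [0.5252, -0.0028, 0.3829]
ee_rot: [-3.14, 0.002, -2.732]
force: [0.2, -4.0, 5.3]
width: 0.0429
```

Gripped at 42.9 mm. Now the first stroke.

Call:
send_rows([
  {"offset":[0,0,0],"turn":8},
  {"offset":[0,0,0],"turn":16},
  {"offset":[0,0,0],"turn":24},
  {"offset":[0,0,0],"turn":32},
  {"offset":[0,0,0],"turn":40},
  {"offset":[0,0,0],"turn":40},
])

```text
t: 3.05
eef_pos: [0.5246, -0.0019, 0.3823]
ee_rot: [3.14, 0.0, 2.85]
force: [-3.4, 2.1, 5.6]
width: 0.0427
```

```bash
python3 - <<'E'
from m import *
st=get_state(); print(st["moment"].round(2),st["force"].round(1),st["width"])
f=grab_frame("wrist"); value(f); cv2.imwrite("pics/w2.png",f["frame"])
E
```

```text
[1.46 1.02 0.92] [-3.4  2.1  5.6] 0.04274939509425222
line not seen
```

Call:
send_rows([
  {"offset":[0,0,0],"turn":0},
  {"offset":[0,0,0],"turn":0},
  {"offset":[0,0,0],"turn":-8},
  {"offset":[0,0,0],"turn":-16},
  {"offset":[0,0,0],"turn":-20},
  {"offset":[1.4,0,-4.2],"turn":-20},
  {"offset":[2.8,0,-8.3],"turn":-20},
  {"offset":[2.8,0,-8.3],"turn":-20},
], hand=0.36)

```text
t: 3.9
eef_pos: [0.4979, 0.0055, 0.4704]
ee_rot: [3.14, 0.009, -3.08]
force: [0.3, 0.2, -0.2]
width: 0.0595
```

```bash
python3 - <<'E'
from m import *
st=get_state(); print(st["eef_pos"],st["ee_rot"])
f=grab_frame("wrist"); value(f); cv2.imwrite("pics/w2.png",f["frame"])
E
```

```text
[0.49786855 0.00549287 0.4703683 ] [ 3.14015638  0.00858    -3.07981234]
line px 78 mean -0.0006 0.0112 value 1.895
```

Still rest 2, so the sleeve slipped at 25 N. I'll grip at 60 N with a wider stroke.

```bash
cat > g.py <<'E'
from m import *
from scipy.spatial.transform import Rotation as R
def to(p,yawdeg):
    st=get_state(); Rt=R.from_euler("xyz",st["ee_rot"]).as_matrix(); y0=np.degrees(st["ee_rot"][2])
    tcp=np.array(p)-[0,0,-.159]; print("now",st["eef_pos"].round(4),st["ee_rot"].round(3),"offset cm",(Rt.T@(tcp-st["eef_pos"])*100).round(2),"turn",round(((y0-yawdeg+180)%360)-180,2))
E
python3 - <<'E'
from g import *
to(TOP-.011*a,-176.65)
E
```

```text
now [0.4978 0.0056 0.4676] [ 3.14   0.005 -3.08 ] offset cm [-2.59 -0.97  8.64] turn 0.18
```

Call:
send_rows([
  {"offset":[-1.3,-0.5,2.8],"turn":-8.5},
  {"offset":[-2.6,-0.95,6],"turn":-17},
  {"offset":[-2.6,-0.95,8.5],"turn":-25},
  {"offset":[-2.6,-0.95,8.5],"turn":-30},
  {"offset":[-2.6,-0.95,8.5],"turn":-30},
], hand=0.36, squeeze=60)

```text
t: 4.45
eef_pos: [0.5242, -0.0028, 0.3779]
ee_rot: [3.141, -0.003, -2.556]
force: [-0.8, -0.7, -1.1]
width: 0.0598
```

Call:
send_rows([
  {"offset":[0,0,0],"turn":0},
  {"offset":[0,0,0],"turn":0},
  {"offset":[0,0,0],"turn":0},
  {"offset":[0,0,0],"turn":0},
], hand=-1)

```text
t: 4.85
eef_pos: [0.5248, -0.0038, 0.3796]
ee_rot: [-3.139, -0.001, -2.561]
force: [4.1, -9.9, -5.4]
width: 0.0434
```

Call:
send_rows([
  {"offset":[0,0,0],"turn":8},
  {"offset":[0,0,0],"turn":16},
  {"offset":[0,0,0],"turn":24},
  {"offset":[0,0,0],"turn":32},
  {"offset":[0,0,0],"turn":40},
  {"offset":[0,0,0],"turn":48},
  {"offset":[0,0,0],"turn":56},
  {"offset":[0,0,0],"turn":60},
])

```text
t: 5.65
eef_pos: [0.5228, -0.0004, 0.3815]
ee_rot: [3.137, -0.003, 2.674]
force: [-28.2, 16.2, 32.4]
width: 0.0421
```

```bash
python3 - <<'E'
from g import *
st=get_state(); print(st["moment"].round(2),st["force"].round(1),st["width"])
f=grab_frame("side"); x=proj(f,TOP)[0].astype(int); c=f["frame"][x[1]-30:x[1]+50,x[0]-50:x[0]+50]; w=grab_frame("wrist")["frame"][150:350,170:470]
cv2.imwrite("pics/s3.png",np.hstack([cv2.resize(c,(400,320),interpolation=cv2.INTER_CUBIC),cv2.resize(w,(400,320))]))
E
```

```text
[8.49 9.39 2.27] [-28.2  16.2  32.4] 0.04207663747733584
```

View pics/s3.png

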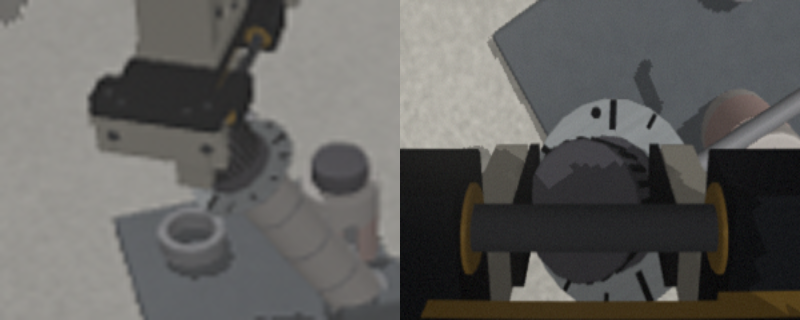

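The side crop is too coarse to read. In the wrist crop the white line is no longer above the bar, so the sleeve has probably turned. I'll release, swing back, lift and measure.

Call:
send_rows([
  {"offset":[0,0,0],"turn":0},
  {"offset":[0,0,0],"turn":0},
  {"offset":[0,0,0],"turn":-8},
  {"offset":[0,0,0],"turn":-16},
  {"offset":[0,0,0],"turn":-24},
  {"offset":[1.4,0,-4],"turn":-30},
  {"offset":[2.8,0,-8.3],"turn":-30},
  {"offset":[2.8,0,-8.3],"turn":-30},
], hand=0.36)

```text
t: 6.55
eef_pos: [0.4995, 0.0104, 0.4692]
ee_rot: [3.139, 0.01, -3.082]
force: [0.7, 0.1, -0.2]
width: 0.0595
```

```bash
python3 - <<'E'
from g import *
f=grab_frame("wrist"); value(f); cv2.imwrite("pics/w3.png",f["frame"]); to(TOP-.011*a,-176.65)
E
```

```text
line px 53 mean 0.007 0.0119 value 3.013
now [0.4993 0.0104 0.4663] [ 3.139  0.007 -3.082] offset cm [-2.39 -1.45  8.52] turn 0.06
```

Call:
send_rows([
  {"offset":[-1.2,-0.7,2.8],"turn":-8.5},
  {"offset":[-2.4,-1.45,6],"turn":-17},
  {"offset":[-2.4,-1.45,8.4],"turn":-25},
  {"offset":[-2.4,-1.45,8.4],"turn":-30},
  {"offset":[-2.4,-1.45,8.4],"turn":-30},
], hand=0.36)

```text
t: 7.1
eef_pos: [0.5241, -0.0032, 0.3774]
ee_rot: [3.141, -0.002, -2.558]
force: [-0.2, 0.6, 0.4]
width: 0.0597
```

Call:
send_rows([
  {"offset":[0,0,0],"turn":0},
  {"offset":[0,0,0],"turn":0},
  {"offset":[0,0,0],"turn":0},
  {"offset":[0,0,0],"turn":0},
], hand=-1)

```text
t: 7.5
eef_pos: [0.5247, -0.0039, 0.3791]
ee_rot: [-3.14, 0.0, -2.561]
force: [3.8, -8.0, -5.3]
width: 0.0438
```

Call:
send_rows([
  {"offset":[0,0,0],"turn":8},
  {"offset":[0,0,0],"turn":16},
  {"offset":[0,0,0],"turn":24},
  {"offset":[0,0,0],"turn":32},
  {"offset":[0,0,0],"turn":40},
  {"offset":[0,0,0],"turn":48},
  {"offset":[0,0,0],"turn":56},
  {"offset":[0,0,0],"turn":60},
])

```text
t: 8.3
eef_pos: [0.5233, -0.0008, 0.3807]
ee_rot: [3.136, -0.001, 2.674]
force: [-16.6, 13.3, 17.5]
width: 0.0425
```

Call:
send_rows([
  {"offset":[0,0,0],"turn":0},
  {"offset":[0,0,0],"turn":0},
  {"offset":[0,0,0],"turn":-12},
  {"offset":[0,0,0],"turn":-24},
  {"offset":[0,0,0],"turn":-36},
  {"offset":[0,0,0],"turn":-48},
  {"offset":[0,0,0],"turn":-60},
  {"offset":[0,0,0],"turn":-60},
], hand=0.36)

```text
t: 9.1
eef_pos: [0.5243, -0.0027, 0.3791]
ee_rot: [3.141, 0.001, -2.701]
force: [0.3, -1.4, -0.1]
width: 0.0596
```

Call:
send_rows([
  {"offset":[0,0,0],"turn":0},
  {"offset":[0,0,0],"turn":0},
  {"offset":[0,0,0],"turn":0},
  {"offset":[0,0,0],"turn":0},
])

```text
t: 9.5
eef_pos: [0.5243, -0.003, 0.3787]
ee_rot: [3.141, 0.0, -2.707]
force: [0.3, 0.8, 0.3]
width: 0.0594
```

```bash
python3 - <<'E'
from g import *
value(grab_frame("wrist")); to(TOP-.011*a,-176.65)
E
```

```text
line not seen
now [ 0.5243 -0.003   0.3787] [ 3.142  0.    -2.706] offset cm [-0.06  0.04 -0.26] turn 21.6
```

Call:
send_rows([
  {"offset":[0,0,0],"turn":-8.4},
  {"offset":[0,0,0],"turn":-8.4},
])

```text
t: 9.75
eef_pos: [0.5243, -0.003, 0.3787]
ee_rot: [-3.142, 0.0, -2.556]
force: [-0.1, -0.4, -0.2]
width: 0.0595
```

Call:
send_rows([
  {"offset":[0,0,0],"turn":0},
  {"offset":[0,0,0],"turn":0},
  {"offset":[0,0,0],"turn":0},
  {"offset":[0,0,0],"turn":0},
], hand=-1)

```text
t: 10.15
eef_pos: [0.5249, -0.0038, 0.3793]
ee_rot: [-3.139, 0.0, -2.562]
force: [2.2, -5.9, 2.9]
width: 0.0439
```

Call:
send_rows([
  {"offset":[0,0,0],"turn":8},
  {"offset":[0,0,0],"turn":16},
  {"offset":[0,0,0],"turn":24},
  {"offset":[0,0,0],"turn":32},
  {"offset":[0,0,0],"turn":40},
  {"offset":[0,0,0],"turn":48},
  {"offset":[0,0,0],"turn":56},
  {"offset":[0,0,0],"turn":60},
])

```text
t: 10.95
eef_pos: [0.5231, -0.0006, 0.3809]
ee_rot: [3.136, -0.002, 2.673]
force: [-27.0, 18.8, 34.1]
width: 0.0422
```

Call:
send_rows([
  {"offset":[0,0,0],"turn":0},
  {"offset":[0,0,0],"turn":0},
  {"offset":[0,0,0],"turn":-8},
  {"offset":[0,0,0],"turn":-16},
  {"offset":[0,0,0],"turn":-24},
  {"offset":[1.4,0,-4],"turn":-30},
  {"offset":[2.8,0,-8.3],"turn":-30},
  {"offset":[2.8,0,-8.3],"turn":-30},
], hand=0.36)

```text
t: 11.75
eef_pos: [0.4993, 0.0099, 0.4678]
ee_rot: [3.14, 0.009, -3.083]
force: [0.3, 0.2, 0.6]
width: 0.0595
```

```bash
python3 - <<'E'
from g import *
f=grab_frame("wrist"); value(f); cv2.imwrite("pics/w4.png",f["frame"]); to(TOP-.011*a,-176.65)
E
```

```text
line not seen
now [0.4991 0.0099 0.4649] [ 3.14   0.006 -3.084] offset cm [-2.43 -1.39  8.37] turn -0.03
```

Call:
send_rows([
  {"offset":[3,0,-2],"turn":0},
  {"offset":[6,0,-5],"turn":0},
  {"offset":[6,0,-5],"turn":0},
])

```text
t: 12.1
eef_pos: [0.4374, 0.0053, 0.5152]
ee_rot: [3.14, 0.006, -3.083]
force: [0.7, -0.4, 1.0]
width: 0.0597
```

```bash
python3 - <<'E'
from g import *
f=grab_frame("wrist"); value(f); cv2.imwrite("pics/w5.png",f["frame"][100:320,200:460]); to(TOP-.011*a,-176.65)
print(proj(f,TOP))
E
```

```text
line not seen
now [0.4383 0.0057 0.5133] [ 3.14   0.004 -3.083] offset cm [-8.53 -1.34 13.23] turn 0.01
[[301.2484203  285.07519106]]
```

Call:
send_rows([
  {"offset":[-3,0,0],"turn":0},
  {"offset":[-7,-1,0],"turn":0},
  {"offset":[-9,-1,0],"turn":0},
  {"offset":[-9,-1,0],"turn":0},
])

```text
t: 12.55
eef_pos: [0.5325, 0.0016, 0.5083]
ee_rot: [-3.141, -0.005, -3.084]
force: [-1.0, -0.2, -0.5]
width: 0.0595
```

```bash
python3 - <<'E'
from g import *
f=grab_frame("wrist"); value(f); to(TOP-.011*a,-176.65); print(proj(f,TOP)); measure(f,"w")
cv2.imwrite("pics/w6.png",f["frame"])
E
```

```text
line px 54 mean 0.0115 -0.0008 value 5.127
now [0.5312 0.0015 0.5088] [-3.141 -0.005 -3.084] offset cm [ 0.61 -0.34 12.76] turn -0.04
[[311.96454433 187.34966087]]
w ring 420 521.466552734375 126.53288269042969 26.61896324157715 local [0.0005 0.1292 0.    ]
w sleeve n 5001 axial pct [0.1655 0.2054 0.2059 0.2063 0.2072]
w grip 350 e,y offs [ 1.076e-01 -1.000e-04] rms 0.0004
   face n 1497 h 0.2051 TOP world [ 0.5191 -0.0032  0.2314]
```

The sleeve is at rest 5, so two more strokes.

Call:
send_rows([
  {"offset":[0.6,-0.35,4],"turn":-8.5},
  {"offset":[0.6,-0.35,8],"turn":-17},
  {"offset":[0.6,-0.35,11],"turn":-25},
  {"offset":[0.6,-0.35,12.8],"turn":-30},
  {"offset":[0.6,-0.35,12.8],"turn":-30},
  {"offset":[0.6,-0.35,12.8],"turn":-30},
], hand=0.36)

```text
t: 13.2
eef_pos: [0.5238, -0.0025, 0.3839]
ee_rot: [3.141, -0.001, -2.561]
force: [1.4, -0.9, 0.2]
width: 0.0593
```

Call:
send_rows([
  {"offset":[0,0,0],"turn":0},
  {"offset":[0,0,0],"turn":0},
  {"offset":[0,0,0],"turn":0},
  {"offset":[0,0,0],"turn":0},
], hand=-1)

```text
t: 13.6
eef_pos: [0.5247, -0.0031, 0.3848]
ee_rot: [-3.139, 0.002, -2.559]
force: [4.0, -6.0, -0.7]
width: 0.0435
```

Call:
send_rows([
  {"offset":[0,0,0],"turn":8},
  {"offset":[0,0,0],"turn":16},
  {"offset":[0,0,0],"turn":24},
  {"offset":[0,0,0],"turn":32},
  {"offset":[0,0,0],"turn":40},
  {"offset":[0,0,0],"turn":48},
  {"offset":[0,0,0],"turn":56},
  {"offset":[0,0,0],"turn":60},
])

```text
t: 14.4
eef_pos: [0.5237, -0.0012, 0.3864]
ee_rot: [3.137, 0.001, 2.675]
force: [-11.5, 9.0, 16.2]
width: 0.0418
```

Call:
send_rows([
  {"offset":[0,0,0],"turn":0},
  {"offset":[0,0,0],"turn":0},
  {"offset":[0,0,0],"turn":-8},
  {"offset":[0,0,0],"turn":-16},
  {"offset":[0,0,0],"turn":-24},
  {"offset":[0,0,-4],"turn":-30},
  {"offset":[0,0,-8.5],"turn":-30},
  {"offset":[0,0,-12.5],"turn":-30},
], hand=0.36)

```text
t: 15.2
eef_pos: [0.5238, -0.0027, 0.5109]
ee_rot: [-3.141, 0.001, -3.081]
force: [1.0, 0.4, 0.4]
width: 0.0598
```

```bash
python3 - <<'E'
from g import *
f=grab_frame("wrist"); value(f); to(TOP-.011*a,-176.65)
E
```

```text
line px 62 mean 0.0096 -0.0063 value 6.117
now [ 0.5247 -0.0031  0.5181] [-3.141  0.01  -3.081] offset cm [ 0.14  0.08 13.68] turn 0.12
```

Call:
send_rows([
  {"offset":[0,0.05,4],"turn":-8.5},
  {"offset":[0,0.05,8],"turn":-17},
  {"offset":[0,0.05,11],"turn":-25},
  {"offset":[0,0.05,13.6],"turn":-30},
  {"offset":[0,0.05,13.6],"turn":-30},
  {"offset":[0,0.05,13.6],"turn":-30},
], hand=0.36)

```text
t: 15.85
eef_pos: [0.5237, -0.0026, 0.3746]
ee_rot: [-3.14, -0.0, -2.558]
force: [-6.5, -1.2, 14.3]
width: 0.0597
```

Call:
send_rows([
  {"offset":[0,0,0],"turn":0},
  {"offset":[0,0,0],"turn":0},
  {"offset":[0,0,0],"turn":0},
  {"offset":[0,0,0],"turn":0},
], hand=-1)

```text
t: 16.25
eef_pos: [0.5253, -0.0047, 0.3745]
ee_rot: [-3.135, -0.0, -2.559]
force: [6.4, -19.1, 3.6]
width: 0.048
```

Call:
send_rows([
  {"offset":[0,0,0],"turn":8},
  {"offset":[0,0,0],"turn":16},
  {"offset":[0,0,0],"turn":24},
  {"offset":[0,0,0],"turn":32},
  {"offset":[0,0,0],"turn":40},
  {"offset":[0,0,0],"turn":48},
  {"offset":[0,0,0],"turn":56},
  {"offset":[0,0,0],"turn":60},
])

```text
t: 17.05
eef_pos: [0.5216, 0.0004, 0.3751]
ee_rot: [3.137, -0.005, 2.677]
force: [-30.5, 21.9, 34.3]
width: 0.0419
```

Call:
send_rows([
  {"offset":[0,0,0],"turn":0},
  {"offset":[0,0,0],"turn":0},
  {"offset":[0,0,0],"turn":-8},
  {"offset":[0,0,0],"turn":-16},
  {"offset":[0,0,0],"turn":-24},
  {"offset":[0,0,-4],"turn":-30},
  {"offset":[0,0,-8.5],"turn":-30},
  {"offset":[0,0,-12.5],"turn":-30},
], hand=0.36)

```text
t: 17.85
eef_pos: [0.5238, -0.0022, 0.4998]
ee_rot: [-3.141, 0.001, -3.081]
force: [1.3, 0.6, 0.2]
width: 0.0596
```

```bash
python3 - <<'E'
from g import *
f=grab_frame("wrist"); value(f); to([.464,-.199,.077],-176.65)
c=cloud(f); P=c[(f["range_z"]>0)]; q=P[(abs(P[:,2]-.074)<.006)&(np.hypot(P[:,0]-.464,P[:,1]+.199)<.03)]
if len(q)>10: print("tube",len(q),cv2.minEnclosingCircle((q[:,:2]*1000).astype(np.float32)))
cv2.imwrite("pics/w7.png",f["frame"])
E
```

```text
line px 67 mean 0.0053 -0.0103 value 7.09
now [ 0.5248 -0.0025  0.507 ] [-3.141  0.01  -3.081] offset cm [  7.53 -19.23  27.04] turn 0.12
tube 299 ((464.4913024902344, -198.39529418945312), 17.139345169067383)
```

View pics/w7.png

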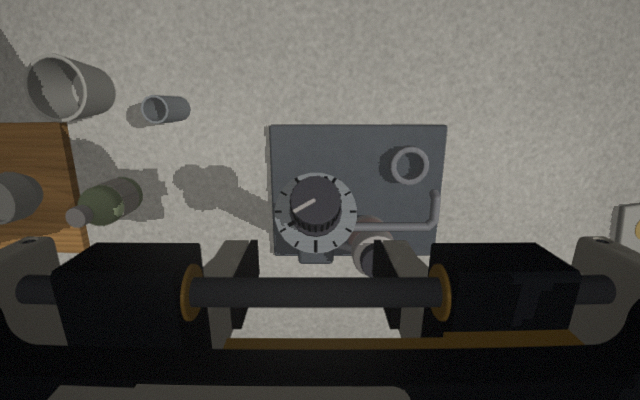

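The line at (315,200) points down-left to the seventh tick, the value reads 7.09, and the sleeve is released. The tube is at (165,108), world (0.464, -0.199), and the spout pipe ends near (433,190). I'll move above the tube.

Call:
send_rows([
  {"offset":[1,-4,2],"turn":0},
  {"offset":[3,-8,6],"turn":0},
  {"offset":[5,-12,10],"turn":0},
  {"offset":[7,-16,14],"turn":0},
  {"offset":[7.5,-19.2,18],"turn":0},
  {"offset":[7.5,-19.2,20],"turn":0},
  {"offset":[7.5,-19.2,20],"turn":0},
  {"offset":[7.5,-19.2,20],"turn":0},
], hand=0.6, squeeze=15)

```text
t: 18.7
eef_pos: [0.4607, -0.1987, 0.2972]
ee_rot: [-3.141, -0.002, -3.083]
force: [0.5, -0.5, 0.4]
width: 0.0702
```

```bash
python3 - <<'E'
from g import *
to([.464,-.199,.083],-176.65)
s=grab_frame("side"); P=cloud(s)[s["range_z"]>0]; q=P[(P[:,2]>.066)&(P[:,2]<.08)&(np.hypot(P[:,0]-.464,P[:,1]+.199)<.03)]
if len(q)>10: print("tube",len(q),q[:,2].max(),cv2.minEnclosingCircle((q[:,:2]*1000).astype(np.float32)))
to([.464,-.199,.083],-176.65)
E
```

```text
now [ 0.4607 -0.1987  0.2972] [-3.141e+00 -2.000e-03 -3.083e+00] offset cm [-0.34 -0.04  5.52] turn 0.03
tube 24 0.07533943129591558 ((462.42559814453125, -207.49160766601562), 13.326813697814941)
now [ 0.4614 -0.1983  0.2984] [-3.141e+00  1.000e-03 -3.081e+00] offset cm [-0.25 -0.08  5.64] turn 0.09
```

Call:
send_rows([
  {"offset":[-0.3,-0.05,2],"turn":0},
  {"offset":[-0.3,-0.05,4],"turn":0},
  {"offset":[-0.3,-0.05,5.5],"turn":0},
  {"offset":[-0.3,-0.05,5.5],"turn":0},
  {"offset":[-0.3,-0.05,5.5],"turn":0},
])

```text
t: 19.25
eef_pos: [0.4648, -0.198, 0.2442]
ee_rot: [-3.141, 0.002, -3.08]
force: [0.0, -0.8, -0.0]
width: 0.0707
```

Call:
send_rows([
  {"offset":[0,0,0],"turn":0},
  {"offset":[0,0,0],"turn":0},
  {"offset":[0,0,0],"turn":0},
  {"offset":[0,0,0],"turn":0},
  {"offset":[0,0,0],"turn":0},
  {"offset":[0,0,0],"turn":0},
], hand=-1)

```text
t: 19.85
eef_pos: [0.4638, -0.1986, 0.2428]
ee_rot: [-3.142, 0.0, -3.081]
force: [-0.1, -0.5, 1.8]
width: 0.0331
```

Call:
send_rows([
  {"offset":[0,0,-1],"turn":0},
  {"offset":[0,0,-3],"turn":0},
  {"offset":[0.2,2,-5],"turn":0},
  {"offset":[0.5,6,-6],"turn":0},
  {"offset":[0.8,10,-6],"turn":0},
  {"offset":[1,14,-6],"turn":0},
  {"offset":[1.2,18,-6],"turn":0},
  {"offset":[1.4,22,-6],"turn":0},
])

```text
t: 20.65
eef_pos: [0.436, 0.0216, 0.3035]
ee_rot: [3.141, 0.001, -3.081]
force: [1.4, 0.8, -0.1]
width: 0.0335
```

Call:
send_rows([
  {"offset":[0,4,0],"turn":0},
  {"offset":[0,7.5,0.5],"turn":0},
  {"offset":[0,9.5,1.2],"turn":0},
  {"offset":[0,10.7,2],"turn":0},
  {"offset":[0,10.7,2],"turn":0},
  {"offset":[0,10.7,2],"turn":0},
])

```text
t: 21.25
eef_pos: [0.4299, 0.1266, 0.2825]
ee_rot: [-3.141, -0.001, -3.081]
force: [-0.2, 0.6, -0.7]
width: 0.0335
```

```bash
python3 - <<'E'
from g import *
st=get_state(); print(st["width"],"bottom z",st["eef_pos"][2]-.2428); to([.5213,.1267,.2788-.159],-176.65)
f=grab_frame("wrist"); measure(f,"w"); value(f); s=grab_frame("side"); measure(s,"side")
P=cloud(s)[s["range_z"]>0]; e0=get_state()["eef_pos"]; q=P[(np.hypot(P[:,0]-e0[0],P[:,1]-e0[1])<.03)&(P[:,2]<.1)&(P[:,2]>.015)]; print("tube low",q[:,2].min() if len(q) else None)
to([.5213,.1267,.2788-.159],-176.65)
x=proj(s,[.49,.08,.08])[0].astype(int); c=s["frame"][x[1]-50:x[1]+50,x[0]-80:x[0]+80]
cv2.imwrite("pics/h8.png",np.vstack([cv2.resize(c,(640,400),interpolation=cv2.INTER_CUBIC)]))
E
```

```text
0.03348824434822618 bottom z 0.03974725460474113
now [0.4299 0.1266 0.2825] [-3.141e+00 -1.000e-03 -3.081e+00] offset cm [-9.12 -0.55  0.37] turn 0.13
w ring 620 521.6834716796875 127.11692810058594 26.682329177856445 local [0.0008 0.1298 0.    ]
w sleeve n 0 axial pct Traceback (most recent call last):
  File "<stdin>", line 3, in <module>
  File "m.py", line 13, in measure
    h=np.percentile(A,99); k=(A>h-.034)&(A<h-.004)&(col[s]<110)
    return _quantile_unchecked(
        a, q, axis, out, overwrite_input, method, keepdims, weights)
    return _ureduce(a,
                    func=_quantile_ureduce_func,
    ...<5 lines>...
                    overwrite_input=overwrite_input,
                    method=method)
    r = func(a, **kwargs)
    result = _quantile(arr,
                       quantiles=q,
    ...<2 lines>...
                       out=out,
                       weights=wgt)
    slices_having_nans = np.isnan(arr[-1, ...])
                                  ~~~^^^^^^^^^
IndexError: index -1 is out of bounds for axis 0 with size 0
```

```bash
python3 - <<'E'
from g import *
s=grab_frame("side"); f=grab_frame("wrist")
P=cloud(s)[s["range_z"]>0]; e0=get_state()["eef_pos"]; q=P[(np.hypot(P[:,0]-e0[0],P[:,1]-e0[1])<.03)&(P[:,2]<.1)&(P[:,2]>.02)]
for z in(.045,.06,.075,.09):
    r=q[abs(q[:,2]-z)<.008]; print("tube z",z,len(r),"x mid",((r[:,0].min()+r[:,0].max())/2).round(4) if len(r) else "", "y front",r[:,1].min().round(4) if len(r) else "")
w=cloud(f); W=w[f["range_z"]>0]; d=(W-[.5215,.1270,.012])@Rd
k=W[(d[:,2]>.105)&(d[:,2]<.14)&(abs(d[:,1])<.02)&(d[:,0]>-.01)&(d[:,0]<.07)]; print("pipe",len(k),((k-[.5215,.1270,.012])@Rd).min(0).round(4),((k-[.5215,.1270,.012])@Rd).max(0).round(4)) if len(k) else print("no pipe")
x=proj(s,[.48,.08,.09])[0].astype(int); c=s["frame"][x[1]-50:x[1]+50,x[0]-80:x[0]+80]
cv2.imwrite("pics/h8.png",np.hstack([cv2.resize(c,(400,250),interpolation=cv2.INTER_CUBIC),cv2.resize(f["frame"],(400,250))]))
E
```

```text
tube z 0.045 32 x mid 0.4297 y front 0.1091
tube z 0.06 45 x mid 0.431 y front 0.1093
tube z 0.075 46 x mid 0.4308 y front 0.1079
tube z 0.09 37 x mid 0.4309 y front 0.1088
no pipe
```

View pics/h8.png

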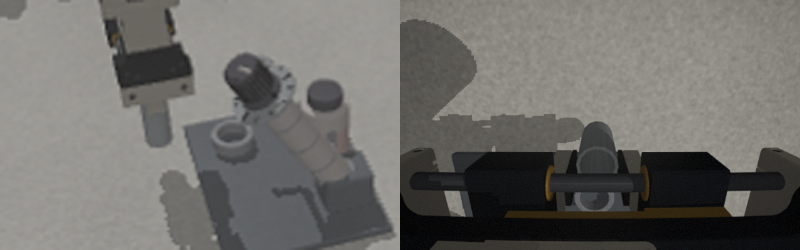

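The side crop at left shows the tube upright in the jaws at (157,122), with the ring at (233,138). The wrist view shows the tube ahead of the ring. Moving in low from -x.

Call:
send_rows([
  {"offset":[-1,-0.05,0.4],"turn":0},
  {"offset":[-3,-0.15,0.4],"turn":0},
  {"offset":[-5,-0.28,0.4],"turn":0},
  {"offset":[-7,-0.4,0.4],"turn":0},
  {"offset":[-8.5,-0.48,0.4],"turn":0},
  {"offset":[-9.1,-0.5,0.4],"turn":0},
  {"offset":[-9.1,-0.5,0.4],"turn":0},
  {"offset":[-9.1,-0.5,0.4],"turn":0},
])

```text
t: 22.2
eef_pos: [0.5231, 0.1292, 0.2785]
ee_rot: [3.138, 0.003, -3.081]
force: [1.5, 13.4, -5.4]
width: 0.0333
```

```bash
python3 - <<'E'
from g import *
st=get_state(); print(st["force"].round(1),st["width"],"bottom",st["eef_pos"][2]-.2428); to([.521,.127,.2428+.019-.159],-176.65)
s=grab_frame("side"); P=cloud(s)[s["range_z"]>0]
for z in(.04,.05,.06,.075):
    q=P[(abs(P[:,2]-z)<.007)&(np.hypot(P[:,0]-.521,P[:,1]-.127)<.025)]
    if len(q): print(z,len(q),"x mid",((q[:,0].min()+q[:,0].max())/2).round(4),"y",q[:,1].min().round(4))
print(get_state()["eef_pos"].round(4))
E
```

```text
[ 1.5 13.4 -5.4] 0.033323936222964964 bottom 0.03566662768941345
now [0.5231 0.1292 0.2785] [ 3.138e+00  3.000e-03 -3.081e+00] offset cm [ 0.23 -0.21  1.67] turn 0.14
0.04 26 x mid 0.5181 y 0.1142
0.05 28 x mid 0.5218 y 0.1127
0.06 23 x mid 0.5203 y 0.1122
0.075 24 x mid 0.5161 y 0.1119
[0.523  0.1292 0.2785]
```

A 13 N side force: the 193 mm wide gripper body is touching the scale disc. I'll back out, then turn the gripper about 31° about the tube axis. By geometry that clears the disc, and the pipe still passes between the fingers.

Call:
send_rows([
  {"offset":[1,0.05,0],"turn":0},
  {"offset":[3,0.15,0],"turn":0},
  {"offset":[5.5,0.3,0],"turn":0},
  {"offset":[8,0.45,0],"turn":0},
  {"offset":[9.1,0.5,0],"turn":8},
  {"offset":[9.1,0.5,0],"turn":16},
  {"offset":[9.1,0.5,0],"turn":24},
  {"offset":[9.1,0.5,0],"turn":31},
])

```text
t: 23.05
eef_pos: [0.4307, 0.1267, 0.2787]
ee_rot: [3.141, 0.0, 2.655]
force: [0.2, 0.3, -0.7]
width: 0.0333
```

Call:
send_rows([
  {"offset":[0,0,0],"turn":0},
  {"offset":[0,0,0],"turn":0},
])

```text
t: 23.25
eef_pos: [0.4305, 0.1268, 0.2786]
ee_rot: [-3.142, 0.0, 2.664]
force: [-0.7, 0.0, -0.1]
width: 0.0333
```

```bash
python3 - <<'E'
from g import *
st=get_state(); print(st["force"].round(1),st["width"],"bottom",st["eef_pos"][2]-.2428)
s=grab_frame("side"); P=cloud(s)[s["range_z"]>0]; e0=st["eef_pos"]
for z in(.045,.06,.075,.09):
    q=P[(abs(P[:,2]-z)<.008)&(np.hypot(P[:,0]-e0[0],P[:,1]-e0[1])<.03)]
    if len(q): print(z,len(q),"x mid",((q[:,0].min()+q[:,0].max())/2).round(4),"y",q[:,1].min().round(4))
q=P[(P[:,2]>.015)&(P[:,2]<.1)&(np.hypot(P[:,0]-e0[0],P[:,1]-e0[1])<.03)]; print("zmin",q[:,2].min())
to([.521,.127,.2428+.035-.159],-176.65-31)
x=proj(s,[.48,.08,.09])[0].astype(int); c=s["frame"][x[1]-50:x[1]+50,x[0]-80:x[0]+80]
cv2.imwrite("pics/h9.png",cv2.resize(c,(640,400),interpolation=cv2.INTER_CUBIC))
E
```

```text
[-0.7  0.  -0.1] 0.033285696406504486 bottom 0.03576511889854786
0.045 40 x mid 0.4316 y 0.1097
0.06 44 x mid 0.4314 y 0.1079
0.075 46 x mid 0.4316 y 0.1089
0.09 41 x mid 0.4321 y 0.1094
zmin 0.03372783992533335
now [0.4304 0.1268 0.2786] [-3.141  0.     2.664] offset cm [-8.04  4.18  0.08] turn 0.28
```

View pics/h9.png

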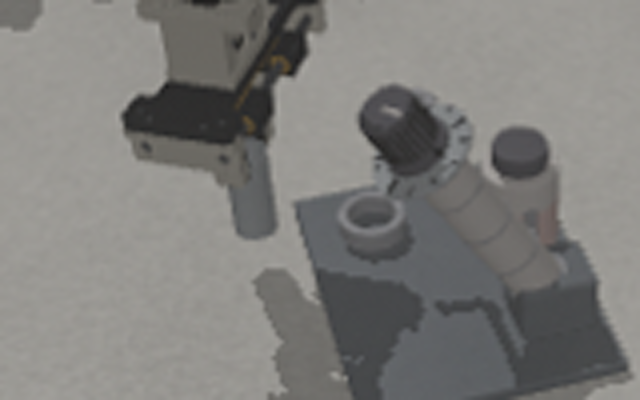

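The tube still hangs upright at (253,190) after the turn. The ring is at (372,222) and the line on the sleeve face is at (391,105). Going in again in the turned pose.

Call:
send_rows([
  {"offset":[-1,0.5,0],"turn":0},
  {"offset":[-3,1.56,0],"turn":0},
  {"offset":[-5,2.6,0],"turn":0},
  {"offset":[-6.5,3.38,0],"turn":0},
  {"offset":[-7.6,3.95,0],"turn":0},
  {"offset":[-8.0,4.16,0],"turn":0},
  {"offset":[-8.0,4.16,0],"turn":0},
  {"offset":[-8.0,4.16,0],"turn":0},
])

```text
t: 24.1
eef_pos: [0.5197, 0.1268, 0.2785]
ee_rot: [-3.141, -0.0, 2.661]
force: [0.5, -0.4, 0.1]
width: 0.0336
```

```bash
python3 - <<'E'
from g import *
st=get_state(); print(st["force"].round(1),st["width"],"bottom",st["eef_pos"][2]-.2428); to([.5207,.127,.2428+.019-.159],-176.65-31)
E
```

```text
[ 0.5 -0.4  0.1] 0.03363166735583697 bottom 0.03571313800197676
now [0.5197 0.1268 0.2785] [-3.141 -0.     2.661] offset cm [-0.08  0.07  1.67] turn 0.12
```

Call:
send_rows([
  {"offset":[-0.08,0.07,0.2],"turn":0},
  {"offset":[-0.08,0.07,0.6],"turn":0},
  {"offset":[-0.08,0.07,0.9],"turn":0},
  {"offset":[-0.08,0.07,1.1],"turn":0},
  {"offset":[-0.08,0.07,1.1],"turn":0},
])

```text
t: 24.6
eef_pos: [0.521, 0.1272, 0.2673]
ee_rot: [-3.141, -0.0, 2.661]
force: [0.5, 0.5, -0.7]
width: 0.0335
```

Now at z 0.0245, inside the ring bore (its top is 0.030), with no contact force. Going lower.

Call:
send_rows([
  {"offset":[0,0,0.2],"turn":0},
  {"offset":[0,0,0.4],"turn":0},
  {"offset":[0,0,0.6],"turn":0},
  {"offset":[0,0,0.7],"turn":0},
  {"offset":[0,0,0.7],"turn":0},
])

```text
t: 25.1
eef_pos: [0.5212, 0.1271, 0.2605]
ee_rot: [-3.141, -0.0, 2.661]
force: [-0.6, -0.1, -0.8]
width: 0.0334
```

Call:
send_rows([
  {"offset":[0,0,0.15],"turn":0},
  {"offset":[0,0,0.25],"turn":0},
  {"offset":[0,0,0.25],"turn":0},
])

```text
t: 25.4
eef_pos: [0.5212, 0.1272, 0.258]
ee_rot: [-3.141, -0.0, 2.661]
force: [-0.0, -0.0, -0.3]
width: 0.0333
```

Call:
send_rows([
  {"offset":[0,0,0],"turn":0},
  {"offset":[0,0,0],"turn":0},
  {"offset":[0,0,0],"turn":0},
  {"offset":[0,0,0],"turn":0},
  {"offset":[0,0,0],"turn":0},
], hand=0.15)

```text
t: 25.9
eef_pos: [0.5213, 0.1272, 0.2582]
ee_rot: [3.141, 0.0, 2.661]
force: [-0.4, -0.2, 0.0]
width: 0.0503
```

```bash
python3 - <<'E'
from g import *
s=grab_frame("side"); P=cloud(s)[s["range_z"]>0]
q=P[(P[:,2]>.035)&(P[:,2]<.1)&(np.hypot(P[:,0]-.5213,P[:,1]-.127)<.02)]; print(len(q),"zmax",q[:,2].max() if len(q) else "")
f=grab_frame("wrist"); W=cloud(f)[f["range_z"]>0]; q=W[(abs(W[:,2]-.09)<.012)&(np.hypot(W[:,0]-.5213,W[:,1]-.127)<.025)]
if len(q): print("rim",len(q),np.percentile(q[:,2],[50,90,98]).round(4),cv2.minEnclosingCircle((q[:,:2]*1000).astype(np.float32)))
to([.521,.127,.1],-207)
E
```

```text
68 zmax 0.08102191156907435
rim 1193 [0.0854 0.0865 0.087 ] ((519.2744750976562, 123.40567016601562), 20.80171012878418)
now [0.5212 0.1272 0.2582] [3.142 0.    2.661] offset cm [ 0.01 -0.03 -0.08] turn -0.53
```

The rim is at z 0.0865 to 0.087, as expected for a tube seated on the floor. Rising clear of the tube, then backing out the way I came.

Call:
send_rows([
  {"offset":[0,0,-0.5],"turn":0},
  {"offset":[0,0,-1.2],"turn":0},
  {"offset":[0,0,-1.8],"turn":0},
  {"offset":[0,0,-2.0],"turn":0},
  {"offset":[1.5,-0.78,-2.0],"turn":0},
  {"offset":[4,-2.08,-2],"turn":0},
  {"offset":[7,-3.64,-2],"turn":0},
  {"offset":[10,-5.2,-2],"turn":0},
])

```text
t: 26.8
eef_pos: [0.4075, 0.1271, 0.2781]
ee_rot: [-3.142, -0.0, 2.66]
force: [-1.4, 0.7, -0.2]
width: 0.0505
```

Call:
send_rows([
  {"offset":[0,0,-5],"turn":0},
  {"offset":[0,0,-10],"turn":-6},
  {"offset":[0,0,-15],"turn":-14},
  {"offset":[-3,0,-20],"turn":-22},
  {"offset":[-6,0,-22],"turn":-30},
  {"offset":[-8,0,-22],"turn":-31},
  {"offset":[-8,0,-22],"turn":-31},
  {"offset":[-8,0,-22],"turn":-31},
])

```text
t: 27.6
eef_pos: [0.4794, 0.09, 0.4978]
ee_rot: [-3.141, -0.001, -3.083]
force: [-0.4, -0.5, 0.4]
width: 0.0505
```

```bash
python3 - <<'E'
from g import *
st=get_state(); print(st["force"].round(1),st["eef_pos"])
f=grab_frame("wrist"); value(f); W=cloud(f)[f["range_z"]>0]; q=W[(W[:,2]>.082)&(W[:,2]<.095)&(np.hypot(W[:,0]-.5213,W[:,1]-.127)<.022)]
if len(q)>5: print("rim",len(q),np.percentile(q[:,2],[2,50,98]).round(4),cv2.minEnclosingCircle((q[:,:2]*1000).astype(np.float32)))
s=grab_frame("side"); P=cloud(s)[s["range_z"]>0]
for n,(x,y,r) in dict(cup=(.445,-.32,.045),a=(.591,-.286,.02),b=(.761,-.229,.02)).items():
    q=P[(np.hypot(P[:,0]-x,P[:,1]-y)<r)&(P[:,2]>.02)]; t=q[q[:,2]>q[:,2].max()-.006]; print(n,q[:,2].max().round(3),cv2.minEnclosingCircle((t[:,:2]*1000).astype(np.float32)))
c=proj(s,[.52,.08,.1])[0].astype(int); c=s["frame"][c[1]-40:c[1]+40,c[0]-60:c[0]+60]
cv2.imwrite("pics/end.png",np.hstack([cv2.resize(c,(400,267),interpolation=cv2.INTER_CUBIC),cv2.resize(f["frame"],(400,267))]))
E
```

```text
[-0.4 -0.5  0.4] [0.47938815 0.08997736 0.49777783]
line not seen
rim 219 [0.0822 0.0856 0.0872] ((521.6694946289062, 126.97647094726562), 16.91429901123047)
cup 0.078 ((444.3069763183594, -319.1314392089844), 40.54345703125)
a 0.118 ((591.28564453125, -286.34539794921875), 12.620370864868164)
b 0.127 ((760.8789672851562, -228.59686279296875), 13.540531158447266)
```

View pics/end.png

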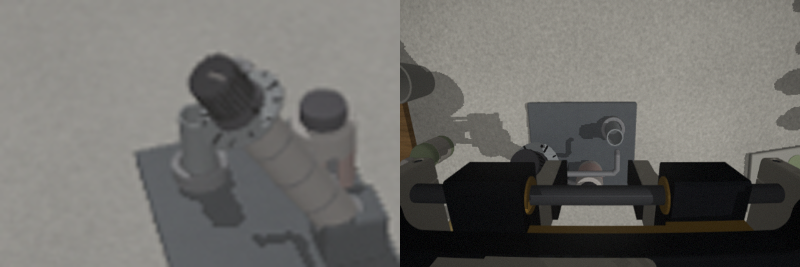

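The tube stands in the ring, at (190,150) in the side crop and (614,132) in the wrist half. The cup and bottles haven't moved. One last check of the sleeve from above.

Call:
send_rows([
  {"offset":[-1.5,-3,0],"turn":0},
  {"offset":[-3,-6,0],"turn":0},
  {"offset":[-5,-9.3,-1],"turn":0},
  {"offset":[-5,-9.3,-1],"turn":0},
  {"offset":[-5,-9.3,-1],"turn":0},
])

```text
t: 28.2
eef_pos: [0.5348, 0.0004, 0.5078]
ee_rot: [3.141, -0.001, -3.082]
force: [-0.9, 0.8, -0.2]
width: 0.0501
```

```bash
python3 - <<'E'
from g import *
f=grab_frame("wrist"); value(f); print(get_state()["force"].round(1),get_state()["t"])
E
```

```text
line px 64 mean 0.0053 -0.0102 value 7.089
[ 0.   1.2 -0.4] 28.25
```

```bash
python3 -c "
from station import *
print(job_done())"
```

```text
the job is handed in; nothing more can be done
None
```

The sleeve is set to 7 and the tube stands on the floor of the holder ring. I handed the job in at about 28 s; the system gave no verdict.

**Sleeve:** I turned it from click 2 to 7 with strokes of the upright gripper at 60 N. The first try, at 25 N, slipped without moving a click. The last camera reading after letting go was 7.09; readings from that camera position ran about 0.1 high at clicks 5, 6 and 7.

**Tube:** I brought it in low from -x and released it a few millimetres above the floor. On the first approach the gripper body touched the fixed scale disc with about 14 N. I backed out, turned the gripper 31° and went in again with no contact force. Afterwards the rim was at z about 0.087 m, as it should be with the tube on the floor. It was centred within about 1 mm of the measured ring centre.

**Bystanders:** At the last check the cup and both bottles were within about 1 mm of where they started. The arm was clear of everything.

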